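# Load the battery pack and shut the instrument cabinet

## Robot

A 6-joint arm with a two-finger parallel gripper is mounted at the origin on the work surface. World frame = base frame: x ahead of the robot, y to its left, z up, the work surface at z = 0. Lengths are in mm, angles in rad, forces in N, time in s.
With the tool pointing down it reaches from about 350 to 975 mm from the base axis. Payload 7.1 kg.
Tool frame: the origin (TCP) lies at the centre of the arm's flange, where the gripper is bolted on; the fingertips stand robot.nose_length ahead of it and the grasp point (between the pads) lies 163 mm ahead of it (robot.nose_length is the distance from the TCP to the fingertips, in mm); z points along the fingers, y is the line along which they close (so a half turn about z gives the same grasp; the last joint's range is limited). The gripper opens to 88 mm and grips with 3 to 60 N. Pads are 20 mm wide; open, the fingers measure 115 mm over their backs; the gripper's body (75 mm by 178 mm) begins 61 mm behind the grasp point.
Start: joints at [-1.187, 0.423, 1.63, -0, 1.089, -0.019], TCP at [245.013, -574.956, 404.675] pointing down, gripper open.
Joint ranges: [-3, 3], [-0.9, 2.11], [0.09, 2.58], [-1.31, 4.45], [0.11, 2.69], [-2.54, 2.54]. Speed limits (rad/s): [2.39, 2.39, 3.01, 3.14, 3.14, 3.14].

## Interface

Orientations are given as a 3x3 rotation matrix whose columns are the frame's x, y, z axes.
In Python, from plant import robot gives the robot as it stands.
- The arm moves only by the tool send_rows, never from a script. Its argument "motion" is a list of rows, each a list of 7 numbers: the shift along the tool's x, y, z in cm, then the turn, a rotation vector about the tool's x, y, z in rad, then the opening, from 0 (shut) to 1 (fully open). A call has 1 to 5 rows; each row shifts and turns the commanded pose from where the row before left it, along the tool's axes as they then stand; what a row does not reach is not made up. A row lasts 1/12 s, in which the tool goes at most 41.7 mm and 7.16 degrees, less where a joint would pass 70% of its speed; a pose out of reach is approached as far as the arm can. A call is refused whole if a number of a shift passes 4.17 or a number of a turn 0.125, either way. A call with a gripper value outside its range is refused whole. The fingers move at their own pace and stop on an object; "force" is the grip in N (left out, the last holds). Time passes only in rows, so rows that do not move let the fingers close. It gives the time, the measured TCP pose, the force, the opening and the grip force at its end, in the units of the state.
- robot.sense(): the state, without advancing time (a new reading comes with each control period).
- robot.get_image(name): name is "scene" or "side" or "wrist"; returns a dict with "color" (420x560x3 uint8, red, green, blue), "depth" (420x560 float32, mm along the optical axis (not along the pixel's ray), 0 where there is no reading), "fx", "fy", "cx", "cy" (pixels), "k1" (the pictures are not rectified: a ray, as slopes to the right and down, at radius r is drawn at 1 + k1 r^2 times it, then the intrinsics apply), "xyz" and "rotation" of the camera in the world. Camera axes: x right, y down, z forward; pixel columns grow to the right and rows downward; lengths in mm; the calibration is good to about 2 mm. A picture is of the moment at which its call begins.
- robot.finish_job(): hands the job in; it is judged then, once.
Trained networks look in the newest picture that a camera, given by its name, has taken for a name from the list of things; names that differ only in an ending like _2 or _b are one class to them, and where a whole thing is asked for, a point or a joint stands for the part that bears it (a point fixed in the world has none). Each returns a list of dicts, best first, with "conf" (0 to 1); they miss things now and then, are a little off and sometimes report something else, mostly with a low value. They report only what shows in the picture. A call takes as long as a camera call. They do not tell look-alikes from the thing itself.
- robot.find_in(camera, target): "position" ([column, row] in pixels, amid what is visible of it).
The state is a dict: "time_s": time; "joints": joint angles; "joint_vel": joint speeds; "joint_torque": joint torques, N m; "eef_pos": TCP position; "orientation": TCP orientation; "wrist_force": force on the tool from outside, world axes, zero at the start; "moment": the same for the moment, N m; "opening": opening from 0.0 (shut) to 1.0 (fully open); "grip_force": force on a finger pad.
Only numpy, scipy, OpenCV 4.12 (cv2) and the standard library are available. Lean on these libraries where they do the work, as an engineer would, in place of code of your own. Each camera call takes 0.05 s, during which the arm holds its last target. There are 200 camera calls.

## Task

Load the taller of the two grey battery packs: lift it out of its wooden stand, lower it gently upright into the bay of the cabinet's pulled-out tray (change your hold on the bench on the way, as the stand covers its broad faces and the tray covers its narrow ends), and slide the tray fully home. Then push the door shut, without slamming it, until it snaps onto its roller catch, and leave the other things where they are.

Things in the scene. Friction and masses are not known exactly. Their poses are not given: they have to be found in the camera images.
- tall_pack: battery pack to load: grey block with black end bands and two brass contacts on top, 66 (own x) x 44 (own y) x 80 mm high, about 0.4 kg. Origin at the centre of its underside, z up. It starts upright in a wooden stand; either way round in the tray is right. Told from the other pack by its height only.
- short_pack: the other pack, alike but 55 mm high: leave it in its stand. Origin at the centre of its underside.
- stand_a: fixed plywood stand of the tall pack: base 90 x 90 x 12 mm, and two upright cheeks parallel to its own x, each 56 mm long (x), 9 mm thick, inner faces 51 mm apart (y), tops 98 mm above the bench. They cover the 66 mm faces of the pack to above its top; its ends (+x, -x) are free. Origin at the centre of the underside. The two stands may swap places.
- stand_b: the same kind of stand, holding the short pack.
- cabinet: fixed grey steel instrument cabinet, 200 deep (own x) x 210 wide (own y) x 200 mm high; its open front looks along its own -x, at x = -100 mm. Origin at the centre of the underside. The upper half takes the tray; the lower half is a closed box.
- tray (a joint): slide-out tray: 0 = fully home, its front plate then 3 mm inside the cabinet's front; metres pulled out along the cabinet's -x, up to 0.14. Stiff slides (1.5 N); it stays where left.
- tray_bay (a point): centre of the tray's bay, on its floor (90 mm above the bench); axes as the cabinet's, moves with the tray. The bay is 72 mm long (x), between the front plate and a back plate, both 90 mm high above its floor and 5 mm thick (back plate 70 mm wide), and 52 mm wide (y), between two kerbs only 8 mm high and 5 mm thick; above the kerbs the sides are open.
- tray_front (a point): middle of the top edge of the outer face of the tray's front plate (150 mm wide, 94 mm high, top 180 mm above the bench): push here, from the -x side, to slide the tray in. The bay centre is 41 mm behind this face.
- door (a joint): cabinet door: radians, 0 = shut on its catch, grows as it opens, up to 2.1. The roller catch starts to resist at about 0.07, is passed at 0.03 and takes about 6 N; it then pulls the door home.
- door_hinge (a point): top of the vertical hinge axis, 195 mm above the bench, mid-thickness, at the cabinet's +y front edge. Axes turn with the door: its panel (205 wide, 185 high, 12 mm thick, bottom 10 mm up, grey frame, clear window) runs from here along -y; its outer face looks along -x. A knob stands 20 mm out of that face, 60 mm above the bench, 185 mm from the hinge.
- door_edge (a point): top corner of the door's free edge, on its outer face; axes as door_hinge.
- multimeter: red handheld meter lying flat, 160 (x) x 80 x 42 mm high; leave alone
- end_cap: round steel end cap, 104 mm across, 40 mm high with its two connectors; leave alone
- sleeve: open aluminium tube standing upright, 90 mm across, 75 mm high; leave alone
- wire_spool: spool of copper wire, 68 mm across, 56 mm high; leave alone
- pliers: flat pliers with black handles, about 140 mm long (x), 12 mm high; leave alone
- screwdriver: screwdriver lying flat, 180 mm long (x), about 30 mm high; leave alone
- flux_jar: amber glass jar, 56 mm across, 70 mm high; leave alone
Not all that is in view belongs to the job. What is shaped like the tall_pack but purple is not meant.

How it is judged (in metres and radians):
On the way, in this order (a step that is already met when the one before it is completed fails the run):
1. the tall pack stands in the tray's bay, released, with the tray still pulled out (x of tall_pack in the frame of tray_bay between -0.007 and 0.007 m and y of tall_pack in the frame of tray_bay between -0.008 and 0.008 m and z of tall_pack in the frame of tray_bay between -0.005 and 0.006 m and angle between tall_pack's own z axis and vertical below 0.1 rad and contact force between the fingers and tall_pack below 0.1 N and linear speed of tall_pack below 0.03 m/s and value of joint tray above 0.05 m), for 0.2 s.
2. the tray is fully home with the pack in it, the door still open (x of tall_pack in the frame of tray_bay between -0.007 and 0.007 m and y of tall_pack in the frame of tray_bay between -0.008 and 0.008 m and z of tall_pack in the frame of tray_bay between -0.005 and 0.006 m and angle between tall_pack's own z axis and vertical below 0.1 rad and value of joint tray below 0.008 m and value of joint door above 0.1 rad), for 0.2 s.
3. the door is shut on its catch (value of joint door below 0.02 rad), for 0.2 s.
At the end, for the whole second after the job is handed in: The tall pack stands upright in the tray's bay (within 7 mm along and 8 mm across the bay, on its floor within 6 mm, tilt under 0.1 rad), released and at rest; the tray is within 8 mm of fully home and the door is on its catch (joint under 0.02 rad) (x of tall_pack in the frame of tray_bay between -0.007 and 0.007 m and y of tall_pack in the frame of tray_bay between -0.008 and 0.008 m and z of tall_pack in the frame of tray_bay between -0.005 and 0.006 m and angle between tall_pack's own z axis and vertical below 0.1 rad and contact force between the fingers and tall_pack below 0.1 N and value of joint tray below 0.008 m and value of joint door below 0.02 rad and linear speed of tall_pack below 0.03 m/s); the robot touches nothing.
It fails at once if another loose thing is moved by more than 40 mm (distance of any of short_pack, multimeter, end_cap, sleeve, wire_spool, pliers, screwdriver, flux_jar from where it was at the start of the episode above 0.04 m).
It fails at once if the tall pack is tipped over (more than 0.7 rad) (angle between tall_pack's own z axis and vertical above 0.7 rad).
It fails at once if the tall pack is rammed against the cabinet (more than 40 N) (contact force between tall_pack and cabinet above 40 N).
It fails at once if the tall pack is dropped into the tray (let go more than a few mm above its floor) (z of tall_pack in the frame of tray_bay above 0.003 m and contact force between the fingers and tall_pack below 0.1 N and linear speed of tall_pack above 0.2 m/s).
It fails at once if the door is slammed (faster than 2.5 rad/s just before its catch) (value of joint door between 0.09 and 0.3 rad and velocity of joint door below -2.5 rad/s).
It also fails if it takes over 72 s, if anything falls off the work surface, if the arm or the gripper's body presses on something with over 40 N, if the wrist force passes 120 N, or if a joint passes its speed limit or range.

## Working session

There is one attempt and no reset: what is moved stays moved. The work goes in short steps, Python scripts to look and compute and a tool call to move; the robot and the scene stay as the last step left them, time stands still between calls to the robot, and variables do not carry over. Pictures are saved under pics/ and viewed, at most 10 in all, crops included, and the job is handed in when it is done.

Besides the shell and the picture viewer there is one more tool, called after "Call:" as name([rows], argument=value, ...), one row to a line, values as JSON. send_rows: Moves the arm, as the interface text tells. Its arguments: {"type":"object","properties":{"motion":{"type":"array"},"force":{"type":"number"}},"required":["motion"]}

```bash
ls; mkdir -p pics; cat > h.py <<'E'
import numpy as np, cv2
from plant import robot
def ray(im,u,v):
    a,b=(u-im['cx'])/im['fx'],(v-im['cy'])/im['fy']
    rd=np.hypot(a,b); r=rd
    for _ in range(20): r=rd/(1+im['k1']*r*r)
    s=np.where(rd>0,r/np.maximum(rd,1e-9),1)
    return np.stack([a*s,b*s,np.ones_like(a*s)],-1)
def cloud(im):
    v,u=np.mgrid[0:420,0:560].astype(float)
    P=ray(im,u,v)*im['depth'][...,None]
    return P@np.array(im['rotation']).T+np.array(im['xyz'])
def save(im,n,crop=None,f=1):
    c=im['color'][...,::-1]
    if crop: c=c[crop[1]:crop[3],crop[0]:crop[2]]
    cv2.imwrite('pics/'+n,cv2.resize(c,None,fx=f,fy=f))
E
cat > a.py <<'E'
from h import *
import pickle
D={}
for n in ['scene','side']:
    im=robot.get_image(n); D[n]=im; save(im,n+'0.png',f=1.4); C=cloud(im)
    print(n,np.round(im['xyz']),np.round(im['rotation'],2).tolist())
    for t in ['tall_pack','stand_a','cabinet','tray','door','tray_front','door_edge','tray_bay','multimeter','sleeve']:
        for d in robot.find_in(n,t)[:3]:
            u,v=d['position']; print(t,round(d['conf'],2),np.round([u,v]),np.round(C[int(v),int(u)]))
pickle.dump(D,open('d.pkl','wb'))
s=robot.sense(); print(s['time_s'],robot.nose_length,s['eef_pos'],np.round(s['orientation'],3).tolist())
E
python3 a.py
```

```text
pics
scene [1584.  326.  867.] [[-0.23, 0.54, -0.81], [0.97, 0.12, -0.2], [-0.01, -0.83, -0.55]]
tall_pack 0.63 [308. 213.] [375. 124.  60.]
tall_pack 0.58 [366. 234.] [476. 324.  72.]
tall_pack 0.22 [372. 246.] [454. 347.  13.]
stand_a 0.83 [330. 265.] [629. 232.  62.]
stand_a 0.69 [362. 251.] [486. 318.  13.]
cabinet 0.77 [171. 212.] [ 616. -247.  165.]
cabinet 0.59 [277. 257.] [561.  58.   6.]
tray 0.61 [208. 198.] [ 525. -168.  166.]
door 0.58 [195. 229.] [ 634. -167.  128.]
tray_front 0.95 [205. 200.] [ 537. -169.  169.]
door_edge 0.57 [193. 231.] [ 632. -175.  118.]
tray_bay 0.89 [206. 198.] [ 535. -170.  172.]
tray_bay 0.27 [332. 266.] [629. 240.  55.]
multimeter 0.62 [280. 283.] [716. 109.  45.]
sleeve 0.86 [403. 267.] [601. 439.  64.]
side [ 98. 739. 716.] [[-0.84, -0.35, 0.42], [-0.55, 0.51, -0.67], [0.02, -0.79, -0.62]]
tall_pack 0.86 [248. 294.] [422. 329.  93.]
tall_pack 0.58 [323. 263.] [343. 145.  69.]
stand_a 0.71 [286. 153.] [ 636. -155.  119.]
stand_a 0.7 [210. 255.] [573. 269.  68.]
stand_a 0.6 [236. 315.] [431. 356.  49.]
cabinet 0.74 [341. 148.] [ 492. -238.  148.]
tray 0.89 [331. 154.] [ 493. -164.  161.]
door 0.89 [286. 154.] [ 636. -155.  119.]
tray_front 0.63 [331. 157.] [ 489. -165.  149.]
door_edge 0.97 [289. 154.] [ 631. -166.  111.]
tray_bay 0.88 [329. 159.] [ 494. -163.  145.]
tray_bay 0.54 [208. 211.] [709. 127.  45.]
multimeter 0.71 [207. 211.] [709. 127.  45.]
sleeve 0.79 [156. 316.] [592. 433.   7.]
1.1 182.0 [ 244.99613144 -574.95175513  404.65435645] [[0.92, 0.392, -0.0], [0.392, -0.92, 0.0], [-0.0, -0.0, -1.0]]
```

View pics/scene0.png

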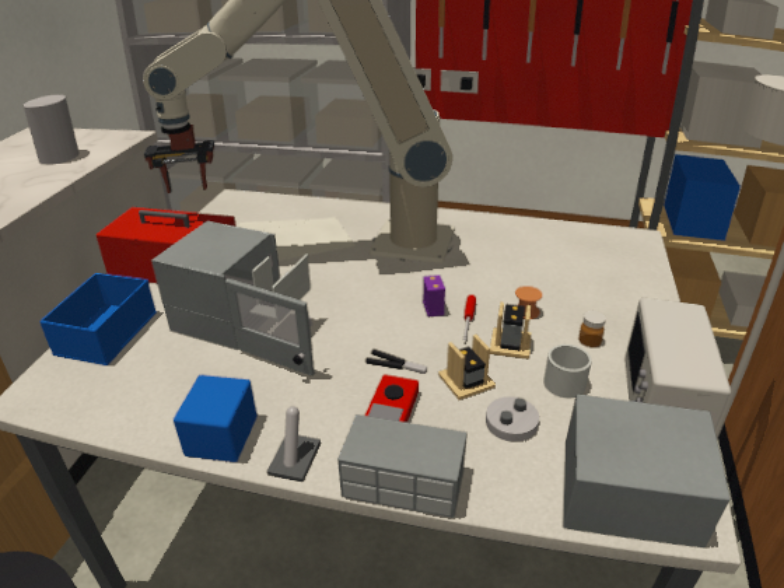

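View pics/side0.png

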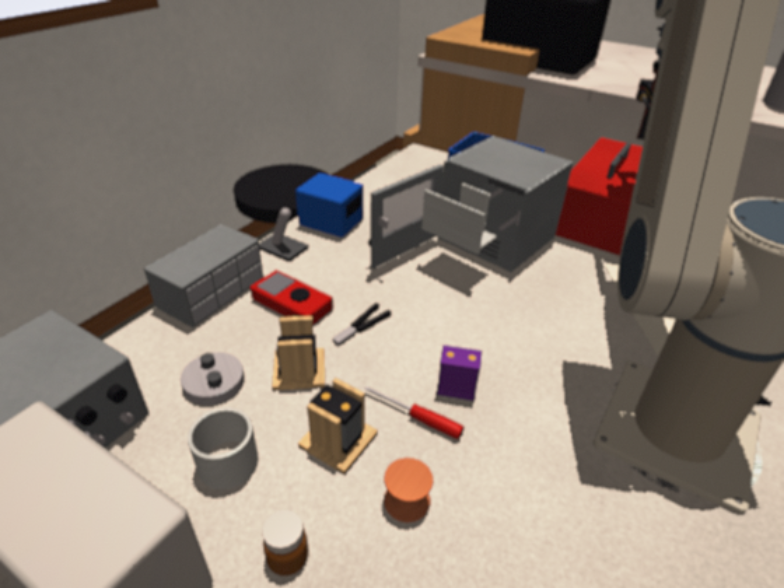

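```bash
cat > top.py <<'E'
from h import *
import pickle
D=pickle.load(open('d.pkl','rb'))
# top-down map: max height, 2mm cells, region x 250..850, y -400..500
H=np.zeros((300,450),np.float32); K=np.zeros((300,450,3),np.uint8)
for n in D:
    C=cloud(D[n]).reshape(-1,3); col=D[n]['color'].reshape(-1,3); ok=(D[n]['depth'].ravel()>0)
    i=((C[:,0]-250)/2).astype(int); j=((C[:,1]+400)/2).astype(int)
    ok&=(i>=0)&(i<300)&(j>=0)&(j<450)&(C[:,2]<230)
    for a,b,z in zip(i[ok],j[ok],C[ok,2]): H[a,b]=max(H[a,b],z)
np.save('H.npy',H)
V=cv2.applyColorMap(np.clip(H*1.2,0,255).astype(np.uint8),cv2.COLORMAP_JET)
V=V[::-1,::-1]  # up=+x, left=+y
V=cv2.resize(V,(788,525),interpolation=cv2.INTER_NEAREST)
for k in range(0,900,100):
    p=int((899-k)/900*788); cv2.line(V,(p,0),(p,525),(90,90,90),1); cv2.putText(V,str(k-400),(p,10),0,.4,(255,255,255))
for k in range(0,600,100):
    p=int((599-k)/600*525); cv2.line(V,(0,p),(788,p),(90,90,90),1); cv2.putText(V,str(k+250),(0,p),0,.4,(255,255,255))
cv2.imwrite('pics/top.png',V)
E
python3 top.py
```

```text
(no output)
```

View pics/top.png

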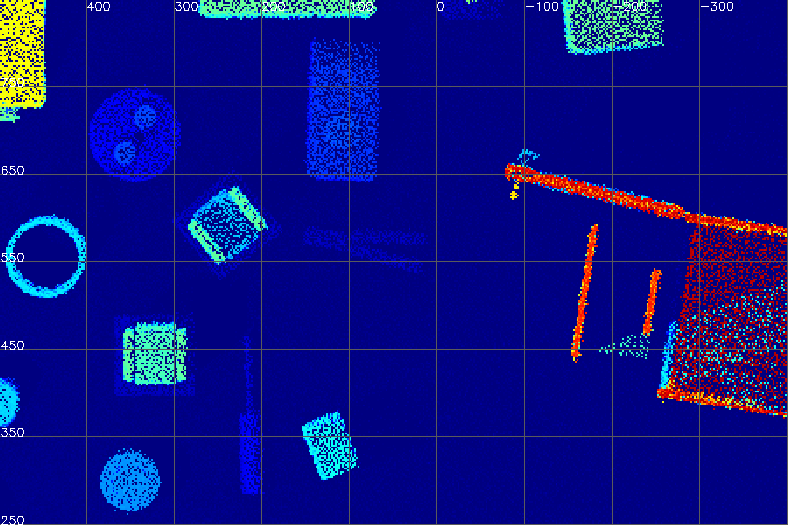

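The scene view shows the cabinet at (215,285) with its door open at (270,325), and stands at (512,325) and (468,365). The side view shows the tall pack in the nearer stand at (338,415); the short pack is sunk in the other one at (297,350). In the height map, the tall pack's stand is near world (445,322). The bay lies between plates near y=-165 and y=-245.

```bash
cat > fit.py <<'E'
from h import *
import pickle,sys
D=pickle.load(open('d.pkl','rb'))
def line(P):
    vx,vy,x,y=cv2.fitLine(P.astype(np.float32),cv2.DIST_HUBER,0,.01,.01).ravel(); return np.round([x,y,np.degrees(np.arctan2(vy,vx))],1)
for n in D:
    im=D[n];C=cloud(im).reshape(-1,3);rgb=im['color'].reshape(-1,3).astype(int);C[im['depth'].ravel()==0]=np.nan
    def sel(x0,x1,y0,y1,z0,z1): 
        m=(C[:,0]>x0)&(C[:,0]<x1)&(C[:,1]>y0)&(C[:,1]<y1)&(C[:,2]>z0)&(C[:,2]<z1); return m
    print('==',n)
    sat=rgb.max(1)-rgb.min(1)
    m=sel(390,500,280,370,83,96)&(sat<40); print('packtop z',np.nanmedian(C[m,2]),m.sum(), cv2.minAreaRect(C[m][:,:2].astype(np.float32)))
    P=C[m];print(' pct',np.percentile(P[:,:2],[2,50,98],axis=0).round(1).tolist())
    for a,b in [(280,308),(340,370)]:
        m=sel(390,500,a,b,92,104); print('cheek',m.sum(),line(C[m][:,:2]),np.percentile(C[m],[3,50,97],axis=0).round(1).tolist())
    m=sel(545,650,190,290,55,85)&(sat<40); print('short z',m.sum(),np.median(C[m,2]) if m.sum() else 0)
    m=sel(420,610,-200,-130,170,186); print('front plate',m.sum(),line(C[m][:,:2]),np.percentile(C[m],[2,50,98],axis=0).round(1).tolist())
    m=sel(440,560,-262,-225,160,186); print('back plate',m.sum(),line(C[m][:,:2]),np.percentile(C[m],[2,50,98],axis=0).round(1).tolist())
    m=sel(575,680,-270,-70,188,200); print('door top',m.sum(),line(C[m][:,:2]),np.percentile(C[m],[2,50,98],axis=0).round(1).tolist())
    m=sel(300,700,-560,-230,194,206); print('roof',m.sum(),np.median(C[m,2]))
    Q=C[m][:,:2]; r=cv2.minAreaRect(Q.astype(np.float32)); print(' rect',np.round(cv2.boxPoints(r)).tolist(),r[1],r[2])
E
python3 fit.py
```

```text
== scene
packtop z 92.6265043408801 178 ((445.3567810058594, 316.81695556640625), (56.702640533447266, 69.79688262939453), 87.8043441772461)
 pct [[413.9, 301.2], [453.4, 323.0], [479.9, 343.9]]
cheek 54 [450.1 295.5  -5.1] [[416.6, 289.1, 92.3], [447.0, 295.6, 97.7], [476.5, 307.3, 101.8]]
cheek 49 [449.1 351.5   1.3] [[422.2, 340.7, 92.3], [451.2, 351.8, 97.2], [474.4, 357.4, 101.4]]
short z 198 67.3902996980172
front plate 128 [ 521.5 -167.8   -8.6] [[445.6, -181.2, 170.3], [523.8, -167.9, 177.7], [588.6, -156.1, 182.9]]
back plate 108 [ 506.6 -244.4   -9.4] [[471.3, -252.4, 160.6], [507.4, -244.8, 173.0], [541.4, -237.9, 184.2]]
door top 269 [ 636. -170.   76.] [[608.9, -265.1, 188.4], [636.2, -167.9, 195.1], [658.5, -81.2, 198.5]]
roof 1972 200.2577481288244
 rect [[362.0, -455.0], [585.0, -489.0], [624.0, -231.0], [401.0, -197.0]] (260.51556396484375, 224.6554718017578) 81.40667724609375
== side
packtop z 93.67803559422543 481 ((444.5752258300781, 325.2359924316406), (66.53006744384766, 68.41869354248047), 2.9033381938934326)
 pct [[412.5, 297.0], [440.5, 323.4], [476.5, 352.9]]
cheek 202 [443.7 297.5   0.7] [[417.1, 289.4, 92.2], [443.5, 297.5, 96.7], [471.2, 307.3, 101.2]]
cheek 222 [441.9 352.9  -0.8] [[415.7, 340.5, 92.4], [442.8, 353.0, 97.5], [472.1, 358.4, 101.4]]
short z 163 69.05846809083403
front plate 212 [ 515.6 -166.8   -8.6] [[444.8, -178.4, 170.3], [513.7, -166.9, 178.0], [587.5, -155.4, 184.0]]
back plate 157 [ 505.1 -242.9   -8.3] [[471.8, -250.5, 160.3], [504.5, -243.0, 173.1], [539.8, -235.7, 183.7]]
door top 251 [ 624.7 -187.2   76.1] [[605.3, -263.8, 188.3], [630.4, -164.1, 195.8], [656.1, -80.2, 199.4]]
roof 1958 202.51798268096587
 rect [[366.0, -457.0], [585.0, -490.0], [624.0, -232.0], [404.0, -199.0]] (260.759765625, 221.79600524902344) 81.55538940429688
```

Call:
send_rows([
  [0,0,-0.6,0,0,-0.1168,1],
  [0,0,-0.6,0,0,-0.1168,1],
  [0,0,-0.6,0,0,-0.1168,1],
  [0,0,-0.6,0,0,-0.1168,1],
  [0,0,-0.6,0,0,-0.1168,1],
])

```text
time_s: 1.52
eef_pos: [245.0, -574.9, 434.9]
orientation: [[0.547, 0.837, -0.0], [0.837, -0.547, 0.0], [0.0, -0.0, -1.0]]
wrist_force: [0.8, -0.3, -0.4]
opening: 1.004
grip_force: 0.0
```

Call:
send_rows([
  [0,0,-0.6,0,0,-0.1168,1],
  [0,0,-0.6,0,0,-0.1168,1],
  [0,0,-0.6,0,0,-0.1168,1],
  [0,0,-0.6,0,0,-0.1168,1],
  [0,0,-0.6,0,0,-0.1168,1],
])

```text
time_s: 1.93
eef_pos: [245.0, -574.9, 465.0]
orientation: [[-0.006, 1.0, 0.0], [1.0, 0.006, 0.0], [0.0, 0.0, -1.0]]
wrist_force: [-0.3, -0.0, 1.1]
opening: 1.0
grip_force: 0.0
```

Call:
send_rows([
  [2.97,1.77,0,0,0,0,1],
  [2.97,1.77,0,0,0,0,1],
  [2.97,1.77,0,0,0,0,1],
  [2.97,1.77,0,0,0,0,1],
  [2.97,1.77,0,0,0,0,1],
])

```text
time_s: 2.35
eef_pos: [333.9, -425.1, 464.7]
orientation: [[0.001, 1.0, 0.0], [1.0, -0.001, -0.0], [-0.0, 0.0, -1.0]]
wrist_force: [0.8, -0.7, -0.4]
opening: 1.002
grip_force: 0.0
```

Call:
send_rows([
  [2.97,1.77,0,0,0,0,1],
  [2.97,1.77,0,0,0,0,1],
  [2.97,1.77,0,0,0,0,1],
  [2.97,1.77,0,0,0,0,1],
  [2.97,1.77,0,0,0,0,1],
])

```text
time_s: 2.77
eef_pos: [422.5, -276.4, 464.9]
orientation: [[0.0, 1.0, 0.0], [1.0, -0.0, -0.0], [-0.0, 0.0, -1.0]]
wrist_force: [0.8, -1.3, -0.1]
opening: 1.003
grip_force: 0.0
```

Call:
send_rows([
  [2.97,1.77,0,0,0,0,1],
  [2.97,1.77,0,0,0,0,1],
  [2.97,1.77,0,0,0,0,1],
  [2.97,1.77,0,0,0,0,1],
  [2.97,1.77,0,0,0,0,1],
])

```text
time_s: 3.18
eef_pos: [511.1, -127.8, 464.9]
orientation: [[-0.0, 1.0, 0.001], [1.0, 0.0, -0.0], [-0.0, 0.001, -1.0]]
wrist_force: [0.3, 0.1, 0.5]
opening: 1.001
grip_force: 0.0
```

Call:
send_rows([
  [0,0,0,0,0,0,1],
  [0,0,0,0,0,0,1],
])

```text
time_s: 3.35
eef_pos: [511.1, -128.1, 464.6]
orientation: [[-0.003, 1.0, -0.0], [1.0, 0.003, -0.0], [-0.0, -0.0, -1.0]]
wrist_force: [-0.4, -0.9, -0.5]
opening: 1.003
grip_force: 0.0
```

```bash
cat >> h.py <<'E'
def goal(x,y,z,az=None):
    s=robot.sense(); R=np.array(s['orientation']); p=np.array(s['eef_pos'])
    a=np.degrees(np.arctan2(R[1,0],R[0,0]))
    print('t',round(s['time_s'],2),'pos',p.round(1),'az',round(a,2),'zdown',R[:,2].round(4),'F',np.round(s['wrist_force'],1),'open',round(s['opening'],3),'grip',round(s['grip_force'],1))
    if x is not None:
        print('shift cm',(R.T@(np.array([x,y,z])-p)/10).round(2), 'turn z', None if az is None else round(np.radians((a-az+180)%360-180),4))
E
python3 - <<'E'
from h import *
import pickle
im=robot.get_image('wrist'); pickle.dump(im,open('w1.pkl','wb')); save(im,'w1.png')
goal(445,324.5,310,90)
print(im['xyz'],np.round(im['rotation'],2).tolist())
C=cloud(im); z=C[...,2]
m=(im['depth']>0)&(z>165)&(z<186)
for nm,c in [('front',(C[...,1]>-195)&(C[...,1]<-140)&(C[...,0]>430)&(C[...,0]<600)),('back',(C[...,1]>-262)&(C[...,1]<-225)&(C[...,0]>450)&(C[...,0]<560))]:
    P=C[m&c]; P=P[P[:,2]>174]
    if len(P)>20:
        print(nm,len(P),np.median(P[:,2]),np.round(cv2.boxPoints(cv2.minAreaRect(P[:,:2].astype(np.float32))),1).tolist(),cv2.minAreaRect(P[:,:2].astype(np.float32)))
        vx,vy,x,y=cv2.fitLine(P[:,:2].astype(np.float32),cv2.DIST_HUBER,0,.01,.01).ravel(); print(x,y,np.degrees(np.arctan2(vy,vx)))
E
```

```text
t 3.4 pos [ 510.5 -129.1  464.6] az 90.1 zdown [-4.e-04 -3.e-04 -1.e+00] F [-0.1 -0.9  0.4] open 1.001 grip 0.0
shift cm [45.37 -6.47 15.45] turn z 0.0018
[510.93316929 -60.88633123 445.17478165] [[1.0, 0.0, 0.0], [0.0, -0.97, -0.25], [-0.0, 0.25, -0.97]]
front 1018 180.10691646122217 [[442.6000061035156, -160.60000610351562], [583.0999755859375, -182.5], [584.0, -176.39999389648438], [443.5, -154.5]] ((513.279052734375, -168.5263671875), (6.1563401222229, 142.20379638671875), 81.139892578125)
525.3701 -169.30168 -8.772704
back 253 180.35062416644104 [[480.20001220703125, -245.8000030517578], [538.9000244140625, -252.60000610351562], [539.5999755859375, -246.6999969482422], [480.8999938964844, -239.89999389648438]] ((509.911865234375, -246.24159240722656), (5.9375224113464355, 59.135101318359375), 83.37327575683594)
517.5971 -246.57188 -5.511115
```

View pics/w1.png

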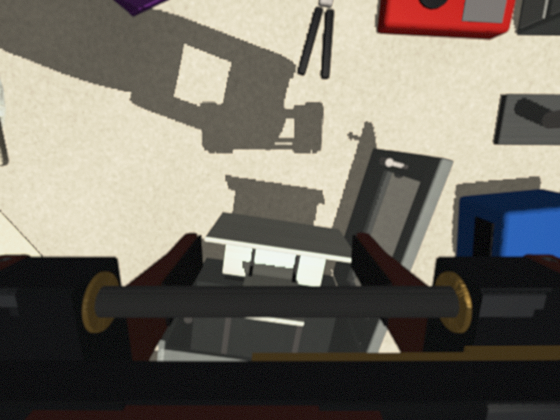

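The wrist view shows the front plate's top edge running from (207,238) to (352,260), with the back plate at (275,320) and the door at (410,200). All three cameras put the bay centre near (511,-206.5) with yaw -8.7°. Next I go over the stand.

Call:
send_rows([
  [3.02,-0.43,1.0,0,0,0,1],
  [3.02,-0.43,1.0,0,0,0,1],
  [3.02,-0.43,1.0,0,0,0,1],
  [3.02,-0.43,1.0,0,0,0,1],
  [3.02,-0.43,1.0,0,0,0,1],
])

```text
time_s: 3.82
eef_pos: [488.3, 21.2, 414.4]
orientation: [[0.003, 1.0, 0.0], [1.0, -0.003, -0.0], [-0.0, 0.0, -1.0]]
wrist_force: [-0.8, 0.1, 1.1]
opening: 0.999
grip_force: 0.0
```

Call:
send_rows([
  [3.02,-0.43,1.0,0,0,0,1],
  [3.02,-0.43,1.0,0,0,0,1],
  [3.02,-0.43,1.0,0,0,0,1],
  [3.02,-0.43,1.0,0,0,0,1],
  [3.02,-0.43,1.0,0,0,0,1],
])

```text
time_s: 4.23
eef_pos: [467.3, 172.4, 364.4]
orientation: [[0.002, 1.0, 0.0], [1.0, -0.002, -0.0], [-0.0, 0.0, -1.0]]
wrist_force: [1.1, -0.3, -0.3]
opening: 1.001
grip_force: 0.0
```

Call:
send_rows([
  [3.02,-0.43,1.0,0,0,0,1],
  [3.02,-0.43,1.0,0,0,0,1],
  [3.02,-0.43,1.0,0,0,0,1],
  [3.02,-0.43,1.0,0,0,0,1],
  [3.02,-0.43,1.0,0,0,0,1],
])

```text
time_s: 4.65
eef_pos: [446.4, 323.5, 314.3]
orientation: [[0.002, 1.0, 0.0], [1.0, -0.002, -0.0], [-0.0, 0.0, -1.0]]
wrist_force: [-0.6, 0.1, 1.0]
opening: 1.0
grip_force: 0.0
```

Call:
send_rows([
  [0,0,0,0,0,0,1],
  [0,0,0,0,0,0,1],
])

```text
time_s: 4.82
eef_pos: [446.2, 323.3, 314.1]
orientation: [[-0.001, 1.0, -0.001], [1.0, 0.001, -0.001], [-0.001, -0.001, -1.0]]
wrist_force: [0.4, -0.1, 0.2]
opening: 1.002
grip_force: 0.0
```

```bash
python3 - <<'E'
from h import *
goal(445,324.5,218,90)
im=robot.get_image('wrist'); save(im,'w2.png')
C=cloud(im); rgb=im['color'].astype(int); sat=rgb.max(2)-rgb.min(2)
box=(im['depth']>0)&(abs(C[...,0]-445)<60)&(abs(C[...,1]-325)<50)
for nm,m in [('pack',box&(C[...,2]>87)&(C[...,2]<96)&(abs(C[...,1]-325)<24)),('c1',box&(C[...,2]>94)&(C[...,1]<310)&(C[...,2]<103)),('c2',box&(C[...,2]>94)&(C[...,2]<103)&(C[...,1]>340))]:
    P=C[m]; print(nm,len(P), np.median(P[:,2]).round(1), np.round(np.percentile(P[:,:2],[1,50,99],axis=0),1).tolist(), cv2.minAreaRect(P[:,:2].astype(np.float32)))
E
```

```text
t 4.82 pos [446.2 323.3 314.1] az 90.06 zdown [-9.e-04 -1.e-03 -1.e+00] F [ 0.4 -0.1  0.2] open 1.002 grip 0.0
shift cm [ 0.13 -0.11  9.61] turn z 0.001
pack 5326 92.5 [[413.4, 301.9], [445.7, 324.7], [477.6, 345.0]] ((445.47979736328125, 323.319580078125), (66.25354766845703, 44.08230209350586), 0.17703409492969513)
c1 1001 98.2 [[417.3, 289.2], [444.3, 294.6], [471.8, 298.1]] ((445.2567138671875, 299.3459167480469), (21.150983810424805, 57.82528305053711), 89.90547180175781)
c2 1124 98.3 [[417.3, 348.9], [444.4, 353.6], [471.5, 357.7]] ((444.6160888671875, 349.89447021484375), (56.167720794677734, 17.19321060180664), 2.025739908218384)
```

View pics/w2.png

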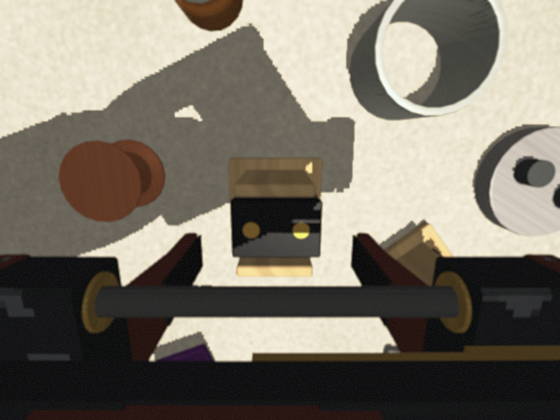

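The pack's top at (276,227) is centred between the fingers; its centre measures (445.4,323.4,92.5). Now I descend and grip it by the ends.

Call:
send_rows([
  [0,-0.08,1.9,0,0,0,1],
  [0,0,1.9,0,0,0,1],
  [0,0,1.9,0,0,0,1],
  [0,0,1.9,0,0,0,1],
  [0,0,1.9,0,0,0,1],
])

```text
time_s: 5.28
eef_pos: [446.1, 321.5, 219.7]
orientation: [[0.002, 1.0, 0.001], [1.0, -0.002, 0.0], [0.0, 0.001, -1.0]]
wrist_force: [0.0, -0.9, 0.8]
opening: 0.998
grip_force: 0.0
```

Call:
send_rows([
  [0,0,0,0,0,0,0.7],
  [0,0,0,0,0,0,0.5],
  [0,0,0,0,0,0,0.5],
  [0,0,0,0,0,0,0.5],
  [0,0,0,0,0,0,0.5],
], force=30)

```text
time_s: 5.7
eef_pos: [445.8, 323.4, 221.1]
orientation: [[0.0, 1.0, 0.002], [1.0, -0.0, 0.001], [0.001, 0.002, -1.0]]
wrist_force: [1.0, -2.9, 4.9]
opening: 0.748
grip_force: 30.0
```

Call:
send_rows([
  [0,0,0,0,0,0,0.5],
  [0,0,0,0,0,0,0.5],
  [0,0,0,0,0,0,0.5],
])

```text
time_s: 5.95
eef_pos: [445.8, 323.5, 221.1]
orientation: [[-0.001, 1.0, 0.002], [1.0, 0.001, 0.001], [0.001, 0.002, -1.0]]
wrist_force: [2.3, -4.6, 7.3]
opening: 0.75
grip_force: 30.0
```

Call:
send_rows([
  [0,0,-0.5,0,0,0,0.5],
  [0,0,-1,0,0,0,0.5],
  [0,0,-1.5,0,0,0,0.5],
  [0,0,-1.5,0,0,0,0.5],
  [0,0,-1.5,0,0,0,0.5],
])

```text
time_s: 6.37
eef_pos: [444.9, 323.6, 280.9]
orientation: [[-0.0, 1.0, -0.0], [1.0, 0.0, 0.0], [0.0, -0.0, -1.0]]
wrist_force: [0.4, 0.2, -3.0]
opening: 0.746
grip_force: 30.0
```

Call:
send_rows([
  [0,0,-1.5,0,0,0,0.5],
  [0,0,-1.5,0,0,0,0.5],
  [0,0,-1.5,0,0,0,0.5],
  [0,0,-1.5,0,0,0,0.5],
  [0,0,0,0,0,0,0.5],
])

```text
time_s: 6.78
eef_pos: [445.7, 324.1, 343.1]
orientation: [[-0.0, 1.0, 0.004], [1.0, 0.0, 0.003], [0.003, 0.004, -1.0]]
wrist_force: [-0.1, 0.5, -3.0]
opening: 0.75
grip_force: 30.0
```

```bash
python3 - <<'E'
from h import *
goal(470,30,330,0)
E
```

```text
t 6.78 pos [445.7 324.1 343.1] az 90.01 zdown [ 0.0042  0.0032 -1.    ] F [-0.1  0.5 -3. ] open 0.75 grip 30.0
shift cm [-29.42   2.42   1.23] turn z 1.571
```

Call:
send_rows([
  [-1.5,0.2,0,0,0,0,0.5],
  [-2.5,0.2,0,0,0,0,0.5],
  [-2.6,0.2,0,0,0,0,0.5],
  [-2.6,0.2,0,0,0,0,0.5],
  [-2.6,0.2,0,0,0,0,0.5],
])

```text
time_s: 7.2
eef_pos: [454.4, 203.7, 338.7]
orientation: [[-0.001, 1.0, -0.002], [1.0, 0.001, -0.001], [-0.001, -0.002, -1.0]]
wrist_force: [0.8, 0.4, -2.2]
opening: 0.75
grip_force: 30.0
```

Call:
send_rows([
  [-2.6,0.2,0,0,0,0,0.5],
  [-2.6,0.2,0,0,0,0,0.5],
  [-2.6,0.2,0,0,0,0,0.5],
  [-2.6,0.2,0,0,0,0,0.5],
  [-2.6,0.2,0,0,0,0,0.5],
])

```text
time_s: 7.62
eef_pos: [464.3, 73.7, 338.8]
orientation: [[-0.0, 1.0, -0.002], [1.0, 0.0, -0.0], [-0.0, -0.002, -1.0]]
wrist_force: [0.4, 0.4, -3.6]
opening: 0.752
grip_force: 30.0
```

Call:
send_rows([
  [-2.6,0.2,0,0,0,0,0.5],
  [-1.9,0.2,0,0,0,0.05,0.5],
  [0,0,0,0,0,0.11,0.5],
  [0,0,0,0,0,0.118,0.5],
  [0,0,0,0,0,0.118,0.5],
])

```text
time_s: 8.03
eef_pos: [468.3, 29.4, 338.8]
orientation: [[0.392, 0.92, -0.002], [0.92, -0.392, -0.0], [-0.001, -0.002, -1.0]]
wrist_force: [-0.0, 0.1, -2.6]
opening: 0.748
grip_force: 30.0
```

Call:
send_rows([
  [0,0,0,0,0,0.118,0.5],
  [0,0,0,0,0,0.118,0.5],
  [0,0,0,0,0,0.118,0.5],
  [0,0,0,0,0,0.118,0.5],
  [0,0,0,0,0,0.118,0.5],
])

```text
time_s: 8.45
eef_pos: [468.3, 30.0, 338.8]
orientation: [[0.837, 0.547, -0.002], [0.547, -0.837, -0.0], [-0.002, -0.001, -1.0]]
wrist_force: [-0.4, -1.5, -3.4]
opening: 0.747
grip_force: 30.0
```

Call:
send_rows([
  [0,0,0,0,0,0.118,0.5],
  [0,0,0,0,0,0.118,0.5],
  [0,0,0,0,0,0.118,0.5],
  [0,0,0,0,0,0.11,0.5],
  [0,0,0,0,0,0.121,0.5],
])

```text
time_s: 8.87
eef_pos: [468.3, 30.0, 338.8]
orientation: [[1.0, -0.006, -0.002], [-0.006, -1.0, -0.0], [-0.002, 0.0, -1.0]]
wrist_force: [0.0, 0.2, -3.3]
opening: 0.75
grip_force: 30.0
```

Call:
send_rows([
  [0,0,0,0,0,0,0.5],
  [0,0,0,0,0,0,0.5],
  [0,0,0,0,0,0,0.5],
])

```text
time_s: 9.12
eef_pos: [468.8, 30.3, 339.3]
orientation: [[1.0, 0.003, -0.001], [0.003, -1.0, -0.0], [-0.001, 0.0, -1.0]]
wrist_force: [0.8, 0.7, -3.2]
opening: 0.746
grip_force: 30.0
```

```bash
python3 - <<'E'
from h import *
goal(470,30,215,0)
print(np.round(robot.sense()['orientation'],4))
E
```

```text
t 9.12 pos [468.8  30.3 339.3] az 0.18 zdown [-1.e-03 -1.e-04 -1.e+00] F [ 0.8  0.7 -3.2] open 0.746 grip 30.0
shift cm [ 0.13  0.03 12.43] turn z 0.0032
[[ 1.0e+00  3.2e-03 -1.0e-03]
 [ 3.2e-03 -1.0e+00 -1.0e-04]
 [-1.0e-03  1.0e-04 -1.0e+00]]
```

Call:
send_rows([
  [0,0,1.5,0,0,0,0.5],
  [0,0,2,0,0,0,0.5],
  [0,0,2,0,0,0,0.5],
  [0,0,2,0,0,0,0.5],
  [0,0,2,0,0,0,0.5],
])

```text
time_s: 9.53
eef_pos: [469.1, 30.5, 243.8]
orientation: [[1.0, 0.003, 0.0], [0.003, -1.0, -0.0], [0.0, 0.0, -1.0]]
wrist_force: [0.7, -0.7, -2.7]
opening: 0.752
grip_force: 30.0
```

Call:
send_rows([
  [0,0,1.8,0,0,0,0.5],
  [0,0,0.8,0,0,0,0.5],
  [0,0,0.3,0,0,0,0.5],
  [0,0,0.1,0,0,0,0.5],
  [0,0,0.1,0,0,0,0.5],
])

```text
time_s: 9.95
eef_pos: [469.6, 30.5, 214.2]
orientation: [[1.0, 0.001, 0.001], [0.001, -1.0, 0.0], [0.001, -0.0, -1.0]]
wrist_force: [0.2, 0.8, -2.7]
opening: 0.754
grip_force: 30.0
```

Call:
send_rows([
  [0,0,0.1,0,0,0,0.5],
  [0,0,0.1,0,0,0,0.5],
  [0,0,0,0,0,0,0.5],
])

```text
time_s: 10.2
eef_pos: [469.4, 30.6, 212.2]
orientation: [[1.0, 0.0, 0.001], [0.0, -1.0, 0.0], [0.001, -0.0, -1.0]]
wrist_force: [-0.0, -1.0, -2.8]
opening: 0.751
grip_force: 30.0
```

Call:
send_rows([
  [0,0,0.1,0,0,0,0.5],
  [0,0,0.1,0,0,0,0.5],
  [0,0,0.1,0,0,0,0.5],
  [0,0,0,0,0,0,0.5],
  [0,0,0,0,0,0,0.5],
])

```text
time_s: 10.62
eef_pos: [469.3, 30.6, 209.1]
orientation: [[1.0, -0.0, 0.0], [-0.0, -1.0, 0.0], [0.0, -0.0, -1.0]]
wrist_force: [-2.5, 1.4, 5.5]
opening: 0.749
grip_force: 30.0
```

Call:
send_rows([
  [0,0,0.1,0,0,0,0.5],
  [0,0,0,0,0,0,0.5],
])

```text
time_s: 10.78
eef_pos: [469.3, 30.6, 209.0]
orientation: [[1.0, -0.0, 0.001], [-0.0, -1.0, 0.0], [0.001, -0.0, -1.0]]
wrist_force: [-6.1, -0.4, 21.2]
opening: 0.75
grip_force: 30.0
```

Call:
send_rows([
  [0,0,-0.2,0,0,0,0.8],
  [0,0,0,0,0,0,1],
  [0,0,0,0,0,0,1],
  [0,0,0,0,0,0,1],
  [0,0,-0.7,0,0,0,1],
])

```text
time_s: 11.2
eef_pos: [468.8, 30.5, 215.9]
orientation: [[1.0, -0.0, -0.002], [-0.0, -1.0, -0.0], [-0.002, 0.0, -1.0]]
wrist_force: [0.3, 0.1, -0.2]
opening: 0.995
grip_force: 0.0
```

Call:
send_rows([
  [0,0,-1.5,0,0,0,1],
  [0,0,-2,0,0,0,1],
  [0,0,-2,0,0,0,1],
  [0,0,-2,0,0,0,1],
  [0,0,-2,0,0,0,1],
])

```text
time_s: 11.62
eef_pos: [469.0, 30.5, 312.8]
orientation: [[1.0, -0.0, -0.0], [-0.0, -1.0, 0.0], [-0.0, -0.0, -1.0]]
wrist_force: [-0.3, 0.4, 0.0]
opening: 0.999
grip_force: 0.0
```

Call:
send_rows([
  [0,0,0,0,0,-0.12,1],
  [0,0,0,0,0,-0.12,1],
  [0,0,0,0,0,-0.12,1],
  [0,0,0,0,0,-0.12,1],
  [0,0,0,0,0,-0.12,1],
])

```text
time_s: 12.03
eef_pos: [469.1, 30.5, 312.1]
orientation: [[0.822, 0.569, 0.0], [0.569, -0.822, 0.0], [0.0, 0.0, -1.0]]
wrist_force: [0.1, 0.4, 0.1]
opening: 1.0
grip_force: 0.0
```

Call:
send_rows([
  [0,0,0,0,0,-0.12,1],
  [0,0,0,0,0,-0.12,1],
  [0,0,0,0,0,-0.12,1],
  [0,0,0,0,0,-0.12,1],
  [0,0,0,0,0,-0.12,1],
])

```text
time_s: 12.45
eef_pos: [469.1, 30.5, 311.9]
orientation: [[0.357, 0.934, -0.0], [0.934, -0.357, -0.0], [-0.0, -0.0, -1.0]]
wrist_force: [-0.1, 0.6, 0.3]
opening: 1.004
grip_force: 0.0
```

Call:
send_rows([
  [0,0,0,0,0,-0.12,1],
  [0,0,0,0,0,-0.12,1],
  [0,0,0,0,0,-0.12,1],
  [0,0,0,0,0,0,1],
  [0,0,0,0,0,0,1],
])

```text
time_s: 12.87
eef_pos: [469.2, 30.5, 311.9]
orientation: [[0.015, 1.0, 0.0], [1.0, -0.015, 0.0], [0.0, 0.0, -1.0]]
wrist_force: [0.5, -0.1, -0.7]
opening: 0.995
grip_force: 0.0
```

```bash
python3 - <<'E'
from h import *
goal(469.3,30.6,209,90)
im=robot.get_image('wrist')
C=cloud(im)
m=(im['depth']>0)&(abs(C[...,0]-469)<60)&(abs(C[...,1]-30)<60)&(C[...,2]>75)&(C[...,2]<86)
P=C[m]; print(len(P), np.median(P[:,2]).round(1), np.round(np.percentile(P[:,:2],[1,50,99],axis=0),1).tolist(), cv2.minAreaRect(P[:,:2].astype(np.float32)))
E
```

```text
t 12.87 pos [469.2  30.5 311.9] az 89.16 zdown [ 0.  0. -1.] F [ 0.5 -0.1 -0.7] open 0.995 grip 0.0
shift cm [1.000e-02 1.000e-02 1.029e+01] turn z -0.0146
4843 80.5 [[447.4, -0.4], [468.7, 33.7], [490.1, 64.0]] ((468.7256774902344, 31.42563247680664), (65.81668853759766, 43.960853576660156), 89.78823852539062)
```

Call:
send_rows([
  [0,0,1.5,0,0,-0.0146,1],
  [0,0,2,0,0,0,1],
  [0,0,2.2,0,0,0,1],
  [0,0,2.2,0,0,0,1],
  [0,0,1.6,0,0,0,1],
])

```text
time_s: 13.33
eef_pos: [468.9, 30.5, 215.3]
orientation: [[-0.0, 1.0, -0.001], [1.0, 0.0, 0.0], [0.0, -0.001, -1.0]]
wrist_force: [-1.6, -0.3, -0.0]
opening: 0.995
grip_force: 0.0
```

Call:
send_rows([
  [0,0,0.6,0,0,0,0.8],
  [0,0,0,0,0,0,0.6],
  [0,0,0,0,0,0,0.3],
  [0,0,0,0,0,0,0.3],
  [0,0,0,0,0,0,0.3],
])

```text
time_s: 13.75
eef_pos: [469.7, 30.6, 211.7]
orientation: [[-0.003, 1.0, 0.002], [1.0, 0.003, 0.0], [0.0, 0.002, -1.0]]
wrist_force: [-0.2, -0.3, -0.6]
opening: 0.662
grip_force: 0.0
```

Call:
send_rows([
  [0,0,0,0,0,0,0.3],
  [0,0,0,0,0,0,0.3],
  [0,0,0,0,0,0,0.3],
  [0,0,0,0,0,0,0.3],
])

```text
time_s: 14.08
eef_pos: [469.3, 30.5, 211.3]
orientation: [[-0.003, 1.0, 0.001], [1.0, 0.003, 0.0], [0.0, 0.001, -1.0]]
wrist_force: [-1.5, 0.2, 7.2]
opening: 0.5
grip_force: 30.0
```

```bash
python3 - <<'E'
from h import *
goal(511,-207,410,81.3)
E
```

```text
t 14.08 pos [469.3  30.5 211.3] az 90.2 zdown [ 6.e-04  0.e+00 -1.e+00] F [-1.5  0.2  7.2] open 0.5 grip 30.0
shift cm [-23.77   4.1  -19.87] turn z 0.1553
```

Call:
send_rows([
  [0,0,-0.7,0,0,0,0.3],
  [0,0,-1.5,0,0,0,0.3],
  [0,0,-2,0,0,0,0.3],
  [0,0,-2.2,0,0,0,0.3],
  [0,0,-2.2,0,0,0,0.3],
])

```text
time_s: 14.5
eef_pos: [468.8, 30.5, 297.6]
orientation: [[-0.004, 1.0, -0.001], [1.0, 0.004, -0.0], [-0.0, -0.001, -1.0]]
wrist_force: [0.6, 0.3, -2.2]
opening: 0.502
grip_force: 30.0
```

Call:
send_rows([
  [0,0,-2.2,0,0,0,0.3],
  [0,0,-2.2,0,0,0,0.3],
  [0,0,-2.2,0,0,0,0.3],
  [0,0,-2.2,0,0,0,0.3],
  [0,0,-2.0,0,0,0,0.3],
])

```text
time_s: 14.92
eef_pos: [468.7, 30.5, 406.2]
orientation: [[-0.004, 1.0, 0.0], [1.0, 0.004, -0.0], [-0.0, 0.0, -1.0]]
wrist_force: [-0.2, 0.6, -2.2]
opening: 0.502
grip_force: 30.0
```

Call:
send_rows([
  [-1.0,0.2,-0.5,0,0,0,0.3],
  [-2.2,0.4,0,0,0,0,0.3],
  [-2.4,0.4,0,0,0,0,0.3],
  [-2.4,0.4,0,0,0,0,0.3],
  [-2.4,0.4,0,0,0,0,0.3],
])

```text
time_s: 15.33
eef_pos: [487.1, -74.9, 408.9]
orientation: [[-0.004, 1.0, -0.001], [1.0, 0.004, 0.0], [0.0, -0.001, -1.0]]
wrist_force: [0.3, -0.2, -2.9]
opening: 0.503
grip_force: 30.0
```

Call:
send_rows([
  [-2.4,0.4,0,0,0,0,0.3],
  [-2.4,0.4,0,0,0,0,0.3],
  [-2.4,0.4,0,0,0,0,0.3],
  [-2.4,0.4,0,0,0,0,0.3],
  [-2.2,0.4,0,0,0,0,0.3],
])

```text
time_s: 15.75
eef_pos: [507.4, -193.3, 408.6]
orientation: [[-0.003, 1.0, -0.002], [1.0, 0.003, 0.0], [0.0, -0.002, -1.0]]
wrist_force: [-0.6, 0.0, -3.0]
opening: 0.5
grip_force: 30.0
```

Call:
send_rows([
  [-1.6,0.3,0,0,0,0,0.3],
  [0,0,0,0,0,0.078,0.3],
  [0,0,0,0,0,0.078,0.3],
  [0,0,0,0,0,0,0.3],
  [0,0,0,0,0,0,0.3],
])

```text
time_s: 16.17
eef_pos: [510.7, -207.5, 409.0]
orientation: [[0.15, 0.989, -0.001], [0.989, -0.15, 0.001], [0.0, -0.001, -1.0]]
wrist_force: [0.9, 0.1, -3.6]
opening: 0.499
grip_force: 30.0
```

```bash
cat > see.py <<'E'
from h import *
import sys,pickle
goal(511,-207,410,81.3)
for n in ['wrist','scene','side']:
    im=robot.get_image(n); C=cloud(im); ok=im['depth']>0
    if len(sys.argv)>1 and n==sys.argv[2]: save(im,sys.argv[1])
    a=np.radians(-8.7); e=np.array([np.cos(a),np.sin(a)]); f=np.array([-e[1],e[0]])  # e along cab y, f outward
    U=(C[...,:2]-np.array([511,-207]))@e; V=(C[...,:2]-np.array([511,-207]))@f
    Z=C[...,2]
    def st(nm,m):
        m=m&ok
        if m.sum()>10: print(n,nm,m.sum(),'U',np.percentile(U[m],[2,50,98]).round(1),'V',np.percentile(V[m],[2,50,98]).round(1),'Z',np.median(Z[m]).round(1))
    st('front top',(abs(U)<70)&(abs(V-38)<12)&(Z>177)&(Z<183))
    st('back top',(abs(U)<32)&(abs(V+38)<12)&(Z>177)&(Z<183))
    S=robot.sense(); zt=S['eef_pos'][2]-211.3+80
    st('pack top',(abs(U)<21)&(abs(V)<45)&(abs(Z-zt)<3))
    st('pack front face',(abs(U)<20)&(abs(V-33)<8)&(Z<zt-8)&(Z>max(zt-60,185)))
E
python3 see.py p1.png side
```

```text
t 16.17 pos [ 510.7 -207.5  409. ] az 81.39 zdown [-1.1e-03  5.0e-04 -1.0e+00] F [ 0.9  0.1 -3.6] open 0.499 grip 30.0
shift cm [ 0.05  0.02 -0.1 ] turn z 0.0016
wrist front top 1437 U [-67.4  -3.   67. ] V [36.  38.4 40.7] Z 180.5
wrist pack top 10062 U [-20.1  -0.1  20.1] V [-26.1  13.4  33. ] Z 278.2
wrist pack front face 1802 U [-19.2  -0.2  18.9] V [32.4 32.7 33.2] Z 248.7
scene front top 63 U [-68.1   4.5  66.9] V [33.7 40.5 43.4] Z 179.9
scene back top 16 U [-5.4 13.2 28.1] V [-43.9 -37.9 -36.5] Z 180.3
scene pack top 83 U [-19.8  -2.3  19.8] V [-6.6 17.  36. ] Z 278.0
scene pack front face 128 U [-18.6   3.3  19.9] V [25.9 32.9 35.4] Z 244.0
side front top 95 U [-68.5  -6.3  63.4] V [35.8 39.8 43.1] Z 180.2
side back top 26 U [-31.3 -16.6  -0.6] V [-39.9 -37.2 -34.1] Z 180.1
side pack top 126 U [-20.3   2.8  20.2] V [-29.1  14.6  35.1] Z 280.0
side pack front face 228 U [-19.7  -1.2  19.2] V [28.7 32.6 35.6] Z 245.1
```

View pics/p1.png

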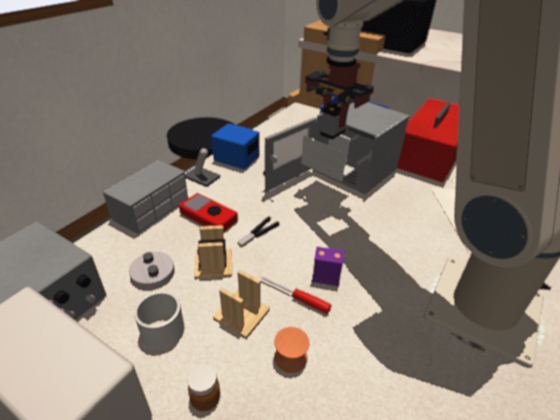

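The side view shows the pack at (338,120) held over the tray. The wrist depth puts its front face 3.3 mm inside the front plate, which is centred. I lower it now.

Call:
send_rows([
  [0,0,0.7,0,0,0,0.3],
  [0,0,0.8,0,0,0,0.3],
  [0,0,0.8,0,0,0,0.3],
  [0,0,0.8,0,0,0,0.3],
  [0,0,0.8,0,0,0,0.3],
])

```text
time_s: 16.73
eef_pos: [510.9, -207.2, 369.5]
orientation: [[0.152, 0.988, -0.001], [0.988, -0.152, 0.0], [0.0, -0.001, -1.0]]
wrist_force: [-0.8, -0.2, -3.4]
opening: 0.503
grip_force: 30.0
```

Call:
send_rows([
  [0,0,0.8,0,0,0,0.3],
  [0,0,1,0,0,0,0.3],
  [0,0,1,0,0,0,0.3],
  [0,0,0.8,0,0,0,0.3],
  [0,0,0,0,0,0,0.3],
])

```text
time_s: 17.15
eef_pos: [510.5, -207.1, 332.6]
orientation: [[0.152, 0.988, -0.003], [0.988, -0.152, 0.001], [0.001, -0.003, -1.0]]
wrist_force: [0.5, -0.1, -2.9]
opening: 0.5
grip_force: 30.0
```

```bash
python3 see.py
```

```text
t 17.15 pos [ 510.5 -207.1  332.6] az 81.27 zdown [-0.003   0.0013 -1.    ] F [ 0.5 -0.1 -2.9] open 0.5 grip 30.0
shift cm [ 0.02  0.03 -7.74] turn z -0.0006
wrist front top 3819 U [-66.8  -0.3  67. ] V [33.1 38.5 40.9] Z 180.4
wrist back top 223 U [-31.7  25.   30.4] V [-40.7 -37.1 -35.5] Z 180.1
wrist pack top 9970 U [-20.2  -0.3  19.9] V [-25.7  13.7  33.3] Z 201.7
wrist pack front face 406 U [-19.1  -0.3  18.6] V [32.8 33.3 34. ] Z 188.3
scene front top 69 U [-64.9   2.5  63.4] V [30.3 39.5 43.3] Z 180.4
scene back top 12 U [12.  21.9 29.4] V [-42.2 -38.4 -29.6] Z 180.1
scene pack top 80 U [-20.2  -1.   20.6] V [-1.7 18.1 34.2] Z 203.7
scene pack front face 25 U [-18.6   2.5  19.2] V [26.  32.8 35. ] Z 190.3
side front top 109 U [-65.3  -3.8  64.6] V [30.7 40.  43.2] Z 180.7
side back top 12 U [-31.9 -22.5 -16.7] V [-40.7 -36.7 -31.9] Z 181.4
side pack top 125 U [-19.9   3.1  20.3] V [-24.3  12.5  35.3] Z 204.9
side pack front face 42 U [-19.3  -0.7  18.9] V [29.8 32.4 35.4] Z 190.3
```

No contact forces so far. I continue down to the floor, where the TCP should be at about 301.3.

Call:
send_rows([
  [0,0,0.7,0,0,0,0.3],
  [0,0,0.7,0,0,0,0.3],
  [0,0,0.6,0,0,0,0.3],
  [0,0,0.5,0,0,0,0.3],
  [0,0,0,0,0,0,0.3],
])

```text
time_s: 17.72
eef_pos: [510.6, -207.1, 308.3]
orientation: [[0.152, 0.988, -0.002], [0.988, -0.152, 0.001], [0.001, -0.002, -1.0]]
wrist_force: [-0.2, -0.4, -2.0]
opening: 0.498
grip_force: 30.0
```

Call:
send_rows([
  [0,0,0.2,0,0,0,0.3],
  [0,0,0.1,0,0,0,0.3],
  [0,0,0.1,0,0,0,0.3],
  [0,0,0.1,0,0,0,0.3],
  [0,0,0,0,0,0,0.3],
])

```text
time_s: 18.13
eef_pos: [511.1, -207.3, 304.6]
orientation: [[0.152, 0.988, 0.0], [0.988, -0.152, -0.0], [-0.0, 0.0, -1.0]]
wrist_force: [-0.4, 0.1, -2.7]
opening: 0.5
grip_force: 30.0
```

Call:
send_rows([
  [0,0,0.1,0,0,0,0.3],
  [0,0,0.1,0,0,0,0.3],
  [0,0,0.1,0,0,0,0.3],
  [0,0,0,0,0,0,0.3],
  [0,0,0,0,0,0,0.3],
])

```text
time_s: 18.55
eef_pos: [511.0, -207.3, 301.6]
orientation: [[0.152, 0.988, -0.0], [0.988, -0.152, 0.0], [0.0, -0.0, -1.0]]
wrist_force: [-0.3, -0.4, -3.7]
opening: 0.498
grip_force: 30.0
```

Call:
send_rows([
  [0,0,0.05,0,0,0,0.3],
  [0,0,0,0,0,0,0.3],
])

```text
time_s: 18.72
eef_pos: [511.1, -207.3, 301.3]
orientation: [[0.152, 0.988, 0.0], [0.988, -0.152, -0.0], [-0.0, 0.0, -1.0]]
wrist_force: [-0.4, 0.0, -1.9]
opening: 0.5
grip_force: 30.0
```

Call:
send_rows([
  [0,0,0.1,0,0,0,0.3],
  [0,0,0.05,0,0,0,0.3],
  [0,0,0,0,0,0,0.3],
])

```text
time_s: 18.97
eef_pos: [511.1, -207.4, 301.3]
orientation: [[0.152, 0.988, 0.0], [0.988, -0.152, -0.0], [-0.0, 0.0, -1.0]]
wrist_force: [-5.7, 2.1, 14.5]
opening: 0.501
grip_force: 30.0
```

Call:
send_rows([
  [0,0,0,0,0,0,0.6],
  [0,0,0,0,0,0,0.8],
  [0,0,0,0,0,0,0.8],
  [0,0,0,0,0,0,0.8],
  [0,0,0,0,0,0,0.8],
])

```text
time_s: 19.38
eef_pos: [511.1, -207.3, 299.5]
orientation: [[0.152, 0.988, -0.0], [0.988, -0.152, 0.0], [0.0, -0.0, -1.0]]
wrist_force: [0.3, 0.2, 0.1]
opening: 0.795
grip_force: 0.0
```

Call:
send_rows([
  [0,0,-0.7,0,0,0,0.8],
  [0,0,-1.5,0,0,0,0.8],
  [0,0,-2,0,0,0,0.8],
  [0,0,-2,0,0,0,0.8],
  [0,0,-2,0,0,0,0.8],
])

```text
time_s: 19.8
eef_pos: [511.0, -207.3, 382.8]
orientation: [[0.152, 0.988, -0.0], [0.988, -0.152, 0.0], [0.0, -0.0, -1.0]]
wrist_force: [0.7, -0.8, 0.1]
opening: 0.801
grip_force: 0.0
```

Call:
send_rows([
  [0,0,-2,0,0,0,0.5],
  [0,0,-1,0,0,0,0.3],
  [0,0,0,0,0,0,0],
  [0,0,0,0,0,0,0],
])

```text
time_s: 20.13
eef_pos: [511.0, -207.3, 411.8]
orientation: [[0.152, 0.988, 0.001], [0.988, -0.152, -0.0], [-0.0, 0.001, -1.0]]
wrist_force: [-0.3, 0.3, -0.8]
opening: 0.537
grip_force: 0.0
```

```bash
sed -i "s/^    S=robot.*$/    zt=170/; s/max(zt-60,185)/95/" see.py; python3 see.py p2.png wrist
```

```text
t 20.13 pos [ 511.  -207.3  411.8] az 81.27 zdown [ 7.e-04 -3.e-04 -1.e+00] F [-0.3  0.3 -0.8] open 0.537 grip 0.0
shift cm [ 0.03 -0.    0.18] turn z -0.0005
wrist front top 1530 U [-67.1  -0.1  67. ] V [35.7 38.3 40.7] Z 180.4
wrist back top 620 U [-30.7   0.6  30.6] V [-41.1 -38.  -35.8] Z 180.3
wrist pack top 4522 U [-20.1  -0.1  20.1] V [-36.4   1.9  33.2] Z 170.5
wrist pack front face 360 U [-19.1  -0.2  19.3] V [40.5 40.6 40.8] Z 134.7
scene front top 65 U [-65.8   5.7  67.5] V [34.7 40.2 43.5] Z 180.5
scene back top 26 U [-29.7  -3.4  26.9] V [-42.2 -38.3 -34.9] Z 179.9
scene pack top 129 U [-20.2   2.1  20. ] V [-37.6  -1.2  42.3] Z 171.4
scene pack front face 67 U [-19.6  -3.2  18.5] V [37.4 40.  41. ] Z 138.7
side front top 98 U [-65.5  -9.7  65.4] V [35.9 40.7 43.1] Z 180.4
side back top 40 U [-30.7   2.1  29.3] V [-41.9 -37.  -33. ] Z 180.9
side pack top 129 U [-20.4  -1.4  20.1] V [-37.3  -1.3  41.5] Z 171.9
side pack front face 128 U [-18.9  -1.2  19.2] V [37.1 40.1 40.9] Z 128.4
```

View pics/p2.png

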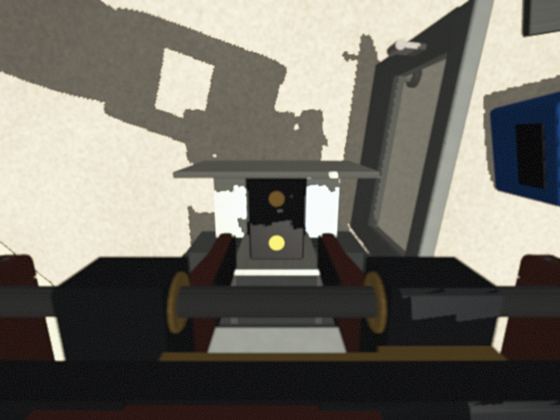

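The wrist view shows the pack in the bay, its contacts at (277,199) and (277,243), between the front plate (row 168) and the back plate (row 272). Next I move in front of the front plate with the fingers shut.

Call:
send_rows([
  [1,0,0,0,0,0,0],
  [2,0,0,0,0,0,0],
  [2.5,0,0,0,0,0,0],
  [2.5,0,0,0,0,0,0],
  [1,0,0,0,0,0,0],
])

```text
time_s: 20.7
eef_pos: [524.7, -115.8, 410.8]
orientation: [[0.151, 0.989, -0.002], [0.989, -0.151, 0.001], [0.001, -0.002, -1.0]]
wrist_force: [-0.5, 0.4, -0.8]
opening: 0.027
grip_force: 0.0
```

Call:
send_rows([
  [0,0,1,0,0,0,0],
  [0,0,2,0,0,0,0],
  [0,0,2,0,0,0,0],
  [0,0,2,0,0,0,0],
  [0,0,0,0,0,0,0],
])

```text
time_s: 21.12
eef_pos: [523.1, -118.6, 337.4]
orientation: [[0.152, 0.988, -0.007], [0.988, -0.152, 0.001], [0.0, -0.007, -1.0]]
wrist_force: [-1.6, 0.1, -0.3]
opening: 0.003
grip_force: 0.0
```

```bash
cat > cab.py <<'E'
from h import *
goal(None,0,0)
a=np.radians(-8.7); e=np.array([np.cos(a),np.sin(a)]); f=np.array([-e[1],e[0]])
s=robot.sense(); d=np.array(s['eef_pos'][:2])-[511,-207]; print('TCP UV',d@e,d@f)
for n in ['scene','side']:
    im=robot.get_image(n); C=cloud(im); ok=im['depth']>0
    U=(C[...,:2]-[511,-207])@e; V=(C[...,:2]-[511,-207])@f; Z=C[...,2]
    m=ok&(abs(Z-201)<3)&(abs(U)<100)&(V>-300)&(V<-40); print(n,'roof V',np.percentile(V[m],[1,50,97,99]).round(1))
    m=ok&(abs(Z-201)<3)&(abs(U)<140)&(V>-270)&(V<-90); print(n,'roof U',np.percentile(U[m],[1,99]).round(1))
    m=ok&(abs(Z-174)<10)&(abs(V-8)<110)&(U>30)&(U<72); m&=V>-85; print(n,'plate V',np.percentile(V[m],[10,50,90,98]).round(1) if m.sum() else None)
    m=ok&(Z>150)&(Z<199)&(U>95)&(U<230)&(V>-60)&(V<150)
    if m.sum()>20: 
        vx,vy,x,y=cv2.fitLine(C[m][:,:2].astype(np.float32),cv2.DIST_HUBER,0,.01,.01).ravel(); print(n,'door',m.sum(),x,y,np.degrees(np.arctan2(vy,vx)),'maxV',np.percentile(V[m],99), C[m][np.argmax(V[m])])
E
python3 cab.py
```

```text
t 21.12 pos [ 523.1 -118.6  337.4] az 81.25 zdown [-0.007   0.0014 -1.    ] F [-1.6  0.1 -0.3] open 0.003 grip 0.0
TCP UV -1.4179402539938517 89.17409633283158
scene roof V [-262.3 -166.6  -77.   -72.7]
scene roof U [-103.9  104.3]
scene plate V [-37.8  40.   41.9  42.6]
scene door 855 634.78516 -175.49115 76.15517 maxV 148.0272891666303 [657.24400956 -78.23173225 178.91313907]
side roof V [-262.6 -166.2  -76.2  -73.1]
side roof U [-104.4  101.6]
side plate V [-35.3  40.   42.5  43.3]
side door 576 636.98566 -142.63048 77.28119 maxV 148.7534080577682 [652.84227604 -77.69020125 171.90310326]
```

Call:
send_rows([
  [-1.5,0,0,0,0,0,0],
  [-1,0,0,0,0,0,0],
  [-0.4,0,0,0,0,0,0],
  [-0.4,0,0,0,0,0,0],
  [-0.4,0,0,0,0,0,0],
])

```text
time_s: 21.63
eef_pos: [519.2, -155.4, 342.3]
orientation: [[0.152, 0.988, 0.001], [0.988, -0.152, -0.0], [-0.0, 0.001, -1.0]]
wrist_force: [-0.0, 0.8, 0.5]
opening: 0.008
grip_force: 0.0
```

Call:
send_rows([
  [-0.5,0,0,0,0,0,0],
  [-0.5,0,0,0,0,0,0],
  [-0.6,0,0,0,0,0,0],
  [-0.7,0,0,0,0,0,0],
  [-0.8,0,0,0,0,0,0],
])

```text
time_s: 22.05
eef_pos: [514.4, -186.0, 341.8]
orientation: [[0.151, 0.988, 0.0], [0.988, -0.151, 0.0], [0.0, 0.0, -1.0]]
wrist_force: [1.1, 2.0, 1.5]
opening: 0.004
grip_force: 0.9
```

Call:
send_rows([
  [-0.9,0,0,0,0,0,0],
  [-0.9,0,0,0,0,0,0],
  [-0.9,0,0,0,0,0,0],
  [-0.9,0,0,0,0,0,0],
  [-0.8,0,0,0,0,0,0],
])

```text
time_s: 22.47
eef_pos: [507.6, -230.2, 341.6]
orientation: [[0.152, 0.988, 0.0], [0.988, -0.152, -0.0], [-0.0, 0.0, -1.0]]
wrist_force: [1.1, 0.6, 1.1]
opening: 0.004
grip_force: 0.9
```

```bash
python3 cab.py
```

```text
t 22.47 pos [ 507.6 -230.2  341.6] az 81.25 zdown [ 0.e+00 -1.e-04 -1.e+00] F [1.1 0.6 1.1] open 0.004 grip 0.9
TCP UV 0.11281346835291754 -23.42231884134375
scene roof V [-263.8 -185.8  -81.   -73.9]
scene roof U [-101.9  105.1]
scene plate V [-37.9 -36.  -34.5 -33.2]
scene door 849 634.9789 -173.83118 76.04373 maxV 148.36252657986114 [656.23475827 -78.24654653 150.78973007]
side roof V [-263.1 -172.1  -73.3  -71.1]
side roof U [-104.7   67.1]
side plate V [-39.3 -37.  -34.6 -33.6]
side door 799 629.5522 -171.56097 76.03065 maxV 149.02080680977863 [648.46020658 -76.46055124 151.28140566]
```

Call:
send_rows([
  [-0.8,0,0,0,0,0,0],
  [-0.8,0,0,0,0,0,0],
  [-0.7,0,0,0,0,0,0],
  [-0.5,0,0,0,0,0,0],
  [-0.3,0,0,0,0,0,0],
])

```text
time_s: 22.98
eef_pos: [502.7, -260.4, 341.5]
orientation: [[0.152, 0.988, -0.001], [0.988, -0.152, 0.0], [0.0, -0.001, -1.0]]
wrist_force: [-0.6, 2.0, -1.1]
opening: 0.005
grip_force: 0.8
```

Call:
send_rows([
  [-0.2,0,0,0,0,0,0],
  [-0.2,0,0,0,0,0,0],
  [0,0,0,0,0,0,0],
])

```text
time_s: 23.23
eef_pos: [502.4, -263.0, 341.5]
orientation: [[0.152, 0.988, -0.0], [0.988, -0.152, 0.002], [0.002, -0.001, -1.0]]
wrist_force: [0.3, 6.3, 0.7]
opening: 0.003
grip_force: 3.2
```

Call:
send_rows([
  [-0.2,0,0,0,0,0,0],
  [0,0,0,0,0,0,0],
])

```text
time_s: 23.4
eef_pos: [502.3, -263.6, 341.5]
orientation: [[0.153, 0.988, -0.0], [0.988, -0.153, 0.005], [0.005, -0.001, -1.0]]
wrist_force: [2.5, 15.4, 3.0]
opening: 0.006
grip_force: 7.7
```

Call:
send_rows([
  [1,0,0,0,0,0,0],
  [2,0,0,0,0,0,0],
  [3,0,0,0,0,0,0],
  [3,0,0,0,0,0,0],
  [3,0,0,0,0,0,0],
])

```text
time_s: 23.82
eef_pos: [520.6, -146.0, 342.0]
orientation: [[0.152, 0.988, 0.001], [0.988, -0.152, -0.001], [-0.001, 0.001, -1.0]]
wrist_force: [0.7, -0.9, 0.6]
opening: 0.007
grip_force: 0.0
```

Call:
send_rows([
  [3,0,0,0,0,0,0],
  [0,0,-2,0,0,0,0],
  [0,0,-2,0,0,0,0],
  [0,0,-1,0,0,0,0],
  [0,0,0,0,0,0,0],
])

```text
time_s: 24.23
eef_pos: [525.8, -117.4, 394.2]
orientation: [[0.151, 0.988, 0.005], [0.988, -0.151, -0.002], [-0.001, 0.005, -1.0]]
wrist_force: [0.4, -0.8, -0.1]
opening: 0.007
grip_force: 0.0
```

```bash
python3 cab.py; python3 - <<'E'
from h import *
a=np.radians(-8.7); e=np.array([np.cos(a),np.sin(a)]); f=np.array([-e[1],e[0]])
for n in ['side','wrist']:
    im=robot.get_image(n); C=cloud(im); ok=im['depth']>0
    if n=='side': save(im,'p3.png',crop=(230,60,430,210),f=3)
    U=(C[...,:2]-[511,-207])@e; V=(C[...,:2]-[511,-207])@f; Z=C[...,2]
    for nm,z0,z1 in [('plate',110,170),('lower',20,70),('lintel',187,198)]:
        m=ok&(abs(U)<65)&(Z>z0)&(Z<z1)&(V>-100)&(V<-50)
        if m.sum()>5: print(n,nm,m.sum(),np.percentile(V[m],[10,50,90]).round(1))
E
```

```text
t 24.23 pos [ 525.8 -117.4  394.2] az 81.29 zdown [ 0.0051 -0.0016 -1.    ] F [ 0.4 -0.8 -0.1] open 0.007 grip 0.0
TCP UV 1.053673169680352 90.82234529103785
scene roof V [-262.9 -166.6  -77.7  -74. ]
scene roof U [-103.8  104.9]
scene plate V [-70.5 -67.8 -65.9 -65. ]
scene door 851 634.84015 -175.19478 76.09651 maxV 148.26234803947597 [664.16075697 -78.84906924 176.7490499 ]
side roof V [-263.  -167.4  -74.1  -72.3]
side roof U [-104.7   95.7]
side plate V [-69.4 -67.3 -65.2 -63.9]
side door 687 634.0126 -155.46004 76.831474 maxV 148.6896612565177 [648.96111193 -76.78417125 198.67157422]
side plate 649 [-69.5 -66.9 -64.9]
side lower 482 [-66.  -63.6 -61. ]
side lintel 7 [-77.2 -75.9 -74.2]
wrist lower 29 [-64.8 -64.2 -63.2]
```

View pics/p3.png

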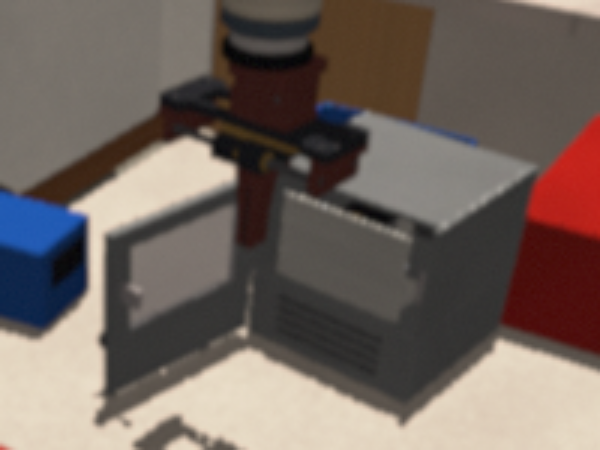

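The side crop shows the tray front plate at (345,245) seated inside the cabinet. The depth data put it 3 mm behind the cabinet's front, so the tray is home. The door is still open at (180,290). I go over it to its outer side.

Call:
send_rows([
  [0,0,-1,0,0,0,0],
  [0,0,-2,0,0,0,0],
  [0.4,2,0,0,0,0,0],
  [0.5,3,0,0,0,0,0],
  [0.5,3,0,0,0,0,0],
])

```text
time_s: 24.85
eef_pos: [606.7, -116.0, 422.3]
orientation: [[0.153, 0.988, 0.0], [0.988, -0.153, -0.0], [-0.0, 0.0, -1.0]]
wrist_force: [1.8, -0.1, 0.7]
opening: 0.007
grip_force: 0.0
```

Call:
send_rows([
  [0.5,3,0,0,0,0,0],
  [0.5,3,0,0,0,0,0],
  [0.3,2.6,0,0,0,0,0],
  [0,0,0,0,0,0,0],
  [0,0,1.2,0,0,0,0],
])

```text
time_s: 25.27
eef_pos: [694.3, -116.2, 410.8]
orientation: [[0.152, 0.988, 0.003], [0.988, -0.152, -0.001], [-0.0, 0.003, -1.0]]
wrist_force: [0.9, -0.9, -0.1]
opening: 0.004
grip_force: 0.0
```

Call:
send_rows([
  [0,0,2,0,0,0,0],
  [0,0,2,0,0,0,0],
  [0,0,2,0,0,0,0],
  [0,0,2,0,0,0,0],
  [0,0,0,0,0,0,0],
])

```text
time_s: 25.68
eef_pos: [690.1, -115.8, 324.4]
orientation: [[0.152, 0.988, -0.009], [0.988, -0.152, 0.002], [0.0, -0.009, -1.0]]
wrist_force: [-1.4, 0.4, -0.3]
opening: 0.006
grip_force: 0.0
```

```bash
python3 cab.py
```

```text
t 25.68 pos [ 690.1 -115.8  324.4] az 81.24 zdown [-0.0091  0.0016 -1.    ] F [-1.4  0.4 -0.3] open 0.006 grip 0.0
TCP UV 163.26171271369077 117.22089063409197
scene roof V [-262.1 -172.   -79.9  -74.2]
scene roof U [-102.3  104.1]
scene plate V [-69.8 -67.6 -66.3 -64.9]
scene door 536 634.0529 -184.91052 75.231636 maxV 148.550498040597 [653.09117516 -77.66800814 169.37761355]
side roof V [-262.  -157.6  -73.6  -72. ]
side roof U [-104.   103.5]
side plate V [-69.6 -66.9 -65.1 -63.2]
side door 917 628.93304 -176.8827 75.1733 maxV 147.93117054625208 [656.439571   -77.96307251 160.9815759 ]
```

Call:
send_rows([
  [0.1,-1,0,0,0,0,0],
  [0.1,-1.1,0,0,0,0,0],
  [0.1,-1.1,0,0,0,0,0],
  [0.1,-1.1,0,0,0,0,0],
  [0.1,-1.1,0,0,0,0,0],
])

```text
time_s: 26.2
eef_pos: [640.2, -102.9, 331.7]
orientation: [[0.152, 0.988, 0.003], [0.988, -0.152, -0.001], [-0.0, 0.003, -1.0]]
wrist_force: [0.9, -0.9, -0.1]
opening: 0.004
grip_force: 0.4
```

Call:
send_rows([
  [-0.05,-1.35,0,0,0,0,0],
  [-0.05,-1.35,0,0,0,0,0],
  [-0.25,-1.33,0,0,0,0,0],
  [-0.25,-1.33,0,0,0,0,0],
  [-0.45,-1.28,0,0,0,0,0],
])

```text
time_s: 26.62
eef_pos: [572.9, -103.0, 331.7]
orientation: [[0.152, 0.988, 0.004], [0.988, -0.152, -0.001], [-0.0, 0.004, -1.0]]
wrist_force: [0.9, -0.4, -0.0]
opening: 0.001
grip_force: 0.5
```

Call:
send_rows([
  [-0.45,-1.28,0,0,0,0,0],
  [-0.64,-1.2,0,0,0,0,0],
  [-0.64,-1.2,0,0,0,0,0],
  [-0.81,-1.09,0,0,0,0,0],
  [-0.81,-1.09,0,0,0,0,0],
])

```text
time_s: 27.03
eef_pos: [509.8, -127.7, 331.1]
orientation: [[0.152, 0.988, 0.003], [0.988, -0.152, -0.001], [-0.0, 0.003, -1.0]]
wrist_force: [1.1, 0.2, 0.2]
opening: 0.005
grip_force: 0.4
```

```bash
cat > door.py <<'E'
from h import *
goal(None,0,0)
a=np.radians(-8.7); e=np.array([np.cos(a),np.sin(a)]); f=np.array([-e[1],e[0]])
s=robot.sense(); d=np.array(s['eef_pos'][:2])-[511,-207]; print('TCP UV',d@e,d@f)
for n in ['scene','side']:
    im=robot.get_image(n); C=cloud(im); ok=im['depth']>0
    U=(C[...,:2]-[511,-207])@e; V=(C[...,:2]-[511,-207])@f; Z=C[...,2]
    m=ok&(Z>15)&(Z<45)&(V>-50)&(np.hypot(U-106,V+57)<204)&(U<135)
    if m.sum()>20:
        th=np.arctan2(V[m]+57,106-U[m])[np.hypot(U[m]-106,V[m]+57)>90]; print(n,m.sum(),'door',np.percentile(th,[10,50,90]).round(3))
    else: print(n,'few',m.sum())
E
python3 door.py
```

```text
t 27.03 pos [ 509.8 -127.7  331.1] az 81.28 zdown [ 2.8e-03 -7.0e-04 -1.0e+00] F [1.1 0.2 0.2] open 0.005 grip 0.4
TCP UV -13.219152605729501 78.16843208013297
scene 431 door [0.74  0.761 0.788]
side 126 door [0.704 0.736 0.763]
```

Call:
send_rows([
  [-0.97,-0.96,0,0,0,0,0],
  [-0.97,-0.96,0,0,0,0,0],
  [-0.73,-0.53,0,0,0,0,0],
  [-0.73,-0.53,0,0,0,0,0],
  [-0.73,-0.53,0,0,0,0,0],
])

```text
time_s: 27.55
eef_pos: [468.6, -163.5, 329.6]
orientation: [[0.152, 0.988, -0.0], [0.988, -0.152, 0.0], [0.0, -0.0, -1.0]]
wrist_force: [-0.4, -0.6, 0.6]
opening: 0.008
grip_force: 0.3
```

Call:
send_rows([
  [-0.6,-0.32,0,0,0,0,0],
  [-0.6,-0.32,0,0,0,0,0],
  [-0.6,-0.32,0,0,0,0,0],
  [-0.6,-0.32,0,0,0,0,0],
  [-0.43,-0.15,0,0,0,0,0],
])

```text
time_s: 27.97
eef_pos: [450.3, -189.1, 329.6]
orientation: [[0.152, 0.988, -0.0], [0.988, -0.152, 0.0], [0.0, -0.0, -1.0]]
wrist_force: [0.6, -0.2, 0.6]
opening: 0.005
grip_force: 0.2
```

Call:
send_rows([
  [-0.43,-0.15,0,0,0,0,0],
  [-0.43,-0.15,0,0,0,0,0],
  [-0.43,-0.15,0,0,0,0,0],
  [-0.4,-0.1,0,0,0,0,0],
  [-0.4,-0.1,0,0,0,0,0],
])

```text
time_s: 28.38
eef_pos: [441.1, -208.5, 329.7]
orientation: [[0.152, 0.988, 0.0], [0.988, -0.152, 0.0], [0.0, 0.0, -1.0]]
wrist_force: [0.2, 0.8, 0.0]
opening: 0.004
grip_force: 0.2
```

Call:
send_rows([
  [-0.4,-0.1,0,0,0,0,0],
  [-0.4,-0.1,0,0,0,0,0],
  [-0.3,0,0,0,0,0,0],
  [-0.3,0,0,0,0,0,0],
  [-0.3,0,0,0,0,0,0],
])

```text
time_s: 28.8
eef_pos: [436.5, -225.0, 329.6]
orientation: [[0.152, 0.988, -0.0], [0.988, -0.152, 0.0], [0.0, -0.0, -1.0]]
wrist_force: [0.2, 0.8, 0.2]
opening: 0.006
grip_force: 0.2
```

```bash
python3 door.py
```

```text
t 28.8 pos [ 436.5 -225.   329.6] az 81.27 zdown [-2.e-04  1.e-04 -1.e+00] F [0.2 0.8 0.2] open 0.006 grip 0.2
TCP UV -70.87894021761123 -29.03816621951396
scene 234 door [0.083 0.096 0.117]
side 371 door [0.077 0.095 0.117]
```

Call:
send_rows([
  [-0.3,0,0,0,0,0,0],
  [-0.3,0,0,0,0,0,0],
  [-0.3,0,0,0,0,0,0],
  [-0.3,0,0,0,0,0,0],
  [0,0,0,0,0,0,0],
])

```text
time_s: 29.32
eef_pos: [434.9, -236.3, 329.7]
orientation: [[0.153, 0.988, 0.0], [0.988, -0.153, 0.002], [0.002, -0.0, -1.0]]
wrist_force: [2.1, 5.9, 1.5]
opening: 0.006
grip_force: 3.2
```

Call:
send_rows([
  [-0.2,0,0,0,0,0,0],
  [-0.2,0,0,0,0,0,0],
  [0,0,0,0,0,0,0],
])

```text
time_s: 29.57
eef_pos: [434.7, -237.5, 329.7]
orientation: [[0.154, 0.988, 0.0], [0.988, -0.154, 0.008], [0.008, -0.001, -1.0]]
wrist_force: [9.1, 30.6, 7.4]
opening: 0.005
grip_force: 15.4
```

```bash
sed -i 's/V>-50/V>-70/' door.py; python3 door.py
```

```text
t 29.57 pos [ 434.7 -237.5  329.7] az 81.14 zdown [ 5.0e-04  8.4e-03 -1.0e+00] F [ 9.1 30.6  7.4] open 0.005 grip 15.4
TCP UV -70.76484539056304 -41.68687553174047
scene 303 door [0.025 0.038 0.06 ]
side 423 door [0.022 0.039 0.066]
```

Call:
send_rows([
  [0.5,0,0,0,0,0,0],
  [1,0,0,0,0,0,0],
  [2,0,0,0,0,0,0],
  [3,0,0,0,0,0,0],
  [3,0,0,0,0,0,0],
])

```text
time_s: 30.08
eef_pos: [448.7, -146.0, 329.7]
orientation: [[0.154, 0.988, 0.0], [0.988, -0.154, -0.0], [-0.0, 0.0, -1.0]]
wrist_force: [-0.8, -0.2, 0.7]
opening: 0.007
grip_force: 0.0
```

Call:
send_rows([
  [2,0,0,0,0,0,0],
  [0,0,0,0,0,0,0],
  [0,0,0,0,0,0,0],
])

```text
time_s: 30.33
eef_pos: [451.8, -126.3, 329.8]
orientation: [[0.149, 0.989, 0.0], [0.989, -0.149, -0.0], [-0.0, 0.0, -1.0]]
wrist_force: [0.3, -1.0, 0.5]
opening: -0.001
grip_force: 0.0
```

```bash
python3 door.py; python3 - <<'E'
from h import *
a=np.radians(-8.7); e=np.array([np.cos(a),np.sin(a)]); f=np.array([-e[1],e[0]])
for n in ['side','scene']:
    im=robot.get_image(n); C=cloud(im); ok=im['depth']>0
    if n=='side': save(im,'p4.png',crop=(230,60,430,210),f=3)
    U=(C[...,:2]-[511,-207])@e; V=(C[...,:2]-[511,-207])@f; Z=C[...,2]
    m=ok&(abs(U)<98)&(Z>15)&(Z<45)&(V>-80)&(V<-30)
    v=V[m];u=U[m]; p=np.polyfit(u,v,1); p=np.polyfit(u[abs(v-np.polyval(p,u))<6],v[abs(v-np.polyval(p,u))<6],1); print(n,m.sum(),'slope V/U',p,np.median(v))
E
```

```text
t 30.33 pos [ 451.8 -126.3  329.8] az 81.41 zdown [ 2.e-04 -5.e-04 -1.e+00] F [ 0.3 -1.   0.5] open -0.001 grip 0.0
TCP UV -70.68994028723533 70.83452443639918
scene 305 door [0.026 0.04  0.058]
side 427 door [0.022 0.04  0.068]
side 417 slope V/U [-9.74254689e-04 -5.10969045e+01] -51.12886030332395
scene 268 slope V/U [-1.07538588e-02 -5.17860848e+01] -51.78314255340713
```

View pics/p4.png

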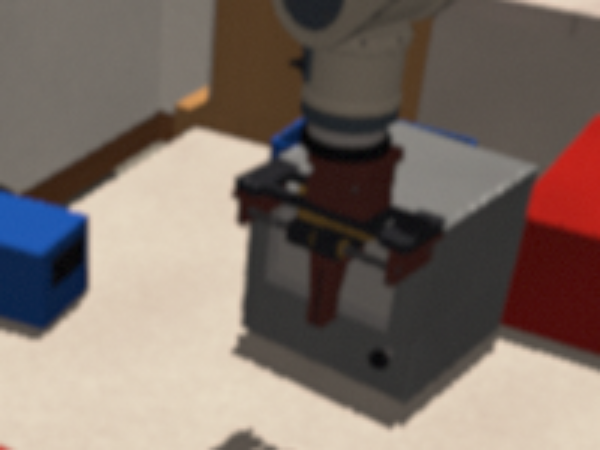

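The side crop shows the door shut, with its knob at (378,357). Its face is parallel to the cabinet front (slope at most 0.01), and the hand is clear of it.

```bash
python3 -c "
from plant import robot
print(robot.finish_job())"
```

```text
the job is handed in; nothing more can be done
None
```

The tall pack is upright in the tray's bay, the tray is fully home, the door is shut on its catch, and the job was handed in at about 30 s of the 72 s allowed. The hand-in call gave no verdict, and the other loose things were not re-measured at the end.

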